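# Point out the parts of the gauge connection

## Robot

A 6-joint arm with a two-finger parallel gripper is mounted at the origin on the work surface. World frame = base frame: x ahead of the robot, y to its left, z up, the work surface at z = 0. Lengths are in m, angles in rad, forces in N, time in s.
With the tool pointing down it reaches from about 0.35 to 0.725 m from the base axis. Payload 6 kg.
Tool frame: the origin (TCP) lies between the finger pads, 19 mm behind the fingertips; this is the grasp point; z points along the fingers, x is the direction in which the jaws open and shut, and the axes are right-handed (so a half turn about z gives the same grasp; the last joint's range is limited). The gripper opens to 85 mm and grips with 20 to 120 N. Pads are 22 mm wide; open, the fingers measure 114 mm over their backs; the gripper's body (76 mm by 85 mm) begins 54 mm behind the grasp point. The pads swing forward as they close: fully open they stand 13 mm farther back than shut.
Start: joints at [-0.958, 0.04, 0.085, 0, -1.615, -0.334], TCP at [0.165, -0.577, 0.25] pointing down, gripper open.
Joint ranges: [-2.56, 2.56], [-1.29, 2.01], [-1.08, 1.49], [-3.29, 1.98], [-2.81, -0.18], [-2.99, 2.99]. Speed limits (rad/s): [2.57, 2.57, 3.01, 3.14, 3.14, 3.14].

## Interface

Orientations are given as a rotation vector (axis times angle).
In Python, from plant import r gives the robot as it stands. Calls block until the motion is done:
- r.reach(position, orientation): joint-space move of the TCP to a pose.
- r.move_linear(position, frame=None, feed=0.15, stop_force=None): straight line of the TCP; frame=None keeps the orientation; feed is the mean speed in m/s. With stop_force (N) it stops when the force on the tool has changed by that much, and returns True; else False.
- r.goto_joints(angles): joint-space move.
- r.command_gripper(opening): opening from 0.0 (shut) to 1.0 (fully open); the grip force is fixed at half the most; returns when the fingers have stopped.
- r.hold(seconds).
- r.ik(position, orientation): joint angles nearest the present ones, or None.
- r.get_state(): the state.
- r.read_camera(name): name is "scene" or "top" or "wrist"; returns (picture, depth): 400x640x3 uint8, red, green, blue; 400x640 float32, m along the optical axis (not along the pixel's ray), 0 where there is no reading.
- r.camera_model(name): a dict with "intrinsics" (3x3 intrinsics, pixels), "extrinsics" (4x4, takes a point from camera to world coordinates); the wrist camera has in their place "hand_eye" (4x4, takes a point from camera to tool coordinates, whose origin is the TCP and whose axes are the tool frame's). Camera axes: x right, y down, z forward; pixel columns grow to the right and rows downward; lengths in m; the calibration is good to about 2 mm. A picture is of the moment at which its call begins: read the wrist's pose just before it. camera_model takes no time and is no camera call.
A pose or a line that the arm cannot do raises r.PlanningError and nothing moves.
- r.job_done(): hands the job in, once; it reports no verdict.
The state is a dict: "clock": time; "joint_pos": joint angles; "qd": joint speeds; "tau": joint torques, N m; "eef_pos": TCP position; "orientation": TCP orientation; "ft_force": force on the tool from outside, world axes, zero at the start; "moment": the same for the moment, N m; "gripper_width": opening from 0.0 (shut) to 1.0 (fully open).
Only numpy, scipy, OpenCV 4.12 (cv2) and the standard library are available. Lean on these libraries where they do the work, as an engineer would, in place of code of your own. Each camera call takes 0.05 s, during which the arm holds its last target. There are 200 camera calls.

## Task

Show the helper watching through the camera how the pressure gauge gets fitted: with the fingertips point from straight above, first at the dial of the pressure gauge, then at the middle-sized of the three hexagonal brass unions, and last at the mouth of the open brass bush on the hanging copper boiler (not the domed, capped fitting), from above or in line with the bush. Each time bring the tips to within about 1 to 4 cm of the thing without contact and dwell there for two seconds; finish while still pointing at the bush, hand motionless. Touch, move or lift nothing at all, and never lower the fingertips to the smallest or the largest union: travel well above them.

Things in the scene. Friction and masses are not known exactly. Their poses are not given: they have to be found in the camera images.
- gauge: nickel-plated pressure gauge lying on its back, dial up: round case 44 mm in diameter and 16 mm thick, white dial with needle on top, a 20 mm stem to its -x. Origin: centre of the case's underside, on the desk; z up.
- union_small: smallest hexagonal brass union, 20 mm across flats, 20 mm tall, standing on end. Origin: centre of the underside; z up. Not to be pointed at.
- union_middle: middle-sized hexagonal brass union, 34 mm across flats, 28 mm tall, standing on end. Origin: centre of the underside; z up.
- union_large: largest hexagonal brass union, 46 mm across flats, 32 mm tall, standing on end. Origin: centre of the underside; z up. Not to be pointed at.
- bush_mouth (a point): centre of the open mouth of the brass bush (18 mm in diameter, 14 mm long) on the boiler's upper front, 45 mm from the boiler's middle towards its +x end, about 0.18 m above the desk. The point's z axis points out of the mouth, along the bush, leaning 0.7 rad (40 degrees) from vertical away from the panel; x runs along the boiler.
- boiler: copper boiler, a cylinder 64 mm in diameter and 140 mm long lying along its x axis, hanging from the middle hook by a brass bail handle; it swings if touched. Origin: the hook point at the top of the handle, z up; the boiler's axis lies 90 mm below it. A domed, capped brass fitting sits like the bush, but 45 mm towards -x.
- hook_rail: fixed upright wooden panel 340 mm long (x), 16 mm thick, 300 mm high, on the left of the desk, with a steel hook rail on its front, which faces its -y. The rail is 250 mm up and 34 mm in front of the panel, the hook tips 92 mm in front and 246 mm up; the boiler hangs 75 mm in front. A small spanner hangs from the hook 120 mm towards -x. Origin: bottom of the panel's front face, mid length; z up.
- chimney: tinplate chimney stack standing upright, 100 mm tall, 44 mm foot. Origin: centre of the underside. Bystander.
- axle: black iron axle 150 mm long lying along its y axis, 16 mm high. Origin: centre of the underside. Bystander.
- oil_bottle: small upright oil bottle, 36 mm in diameter, 100 mm tall. Origin: centre of the underside. Bystander.
- screwdriver: screwdriver 160 mm long lying along its x axis. Bystander.
- screw_jar: jar of 50 mm diameter, 55 mm tall. Origin: centre of the underside. Bystander.
- flywheel: black iron flywheel 70 mm in diameter lying flat, 20 mm high at the hub. Origin: centre of the underside. Bystander.
There are look-alikes about, which are no part of the job. Of the things shaped like the gauge, the bare steel one is meant. Leave any blue look-alike of the union_middle alone.

How it is judged:
By the outcome, as a careful person would: the job done as asked, in the order asked, and still so for the second after the job is handed in, with the robot touching nothing.
It also fails if it takes over 58 s, if anything falls off the work surface, if the arm or the gripper's body presses on something with over 40 N, if the wrist force passes 120 N, or if a joint passes its speed limit or range.

## Working session

There is one attempt and no reset: what is moved stays moved. The work goes in short steps, each a Python script; the robot and the scene stay as the last script left them, time stands still between calls to the robot, and variables do not carry over. Pictures are saved under pics/ and viewed, about 8 in all and at most 12, crops included, and the job is handed in when it is done.

```bash
ls; mkdir -p pics
cat > h.py <<'E'
import numpy as np, cv2
from plant import r
def world(name, img_uv, depth, M=None):
    m=r.camera_model(name); K=np.array(m["intrinsics"]); E=np.array(m["extrinsics"]) if M is None else M
    out=[]
    for u,v in img_uv:
        z=depth[int(v),int(u)]
        p=np.linalg.inv(K)@[u,v,1]*z
        out.append(E[:3,:3]@p+E[:3,3])
    return np.array(out)
E
python3 - <<'E'
from h import *
for n in("top","scene"):
    p,d=r.read_camera(n); np.savez(f"pics/{n}.npz",p=p,d=d); cv2.imwrite(f"pics/{n}.png",p[:,:,::-1])
    m=r.camera_model(n); print(n,np.round(m["intrinsics"],1).tolist(),np.round(m["extrinsics"],3).tolist())
print(r.get_state())
E
```

```text
pics
top [[450.8, 0.0, 319.5], [0.0, 450.8, 204.7], [0.0, 0.0, 1.0]] [[0.003, -0.986, 0.165, 0.32], [-1.0, -0.005, -0.011, 0.033], [0.012, -0.165, -0.986, 1.498], [0.0, 0.0, 0.0, 1.0]]
scene [[397.6, 0.0, 317.4], [0.0, 397.6, 198.5], [0.0, 0.0, 1.0]] [[0.542, 0.568, -0.619, 1.136], [0.84, -0.356, 0.409, -0.383], [0.012, -0.742, -0.671, 0.833], [0.0, 0.0, 0.0, 1.0]]
{'clock': 0.1, 'joint_pos': array([-9.58283437e-01,  4.07788589e-02,  8.39203777e-02, -3.91475181e-04,
       -1.61550509e+00, -3.33712190e-01]), 'qd': array([ 0.00065719, -0.00098707,  0.00129657,  0.00170221, -0.00038353,
       -0.00084169]), 'tau': array([-5.47308373e-03, -3.69341540e+01,  3.48281944e+01,  6.95182353e+00,
       -4.54232271e-03,  3.51624202e-06]), 'eef_pos': array([ 0.16512566, -0.57655914,  0.24907198]), 'orientation': array([-1.89037739e+00, -2.50748117e+00, -1.34039117e-03]), 'ft_force': array([-1.15412997,  0.3913994 , -0.95516003]), 'moment': array([-0.08005045, -0.03732269,  0.00115541]), 'gripper_width': 1.0001514438720875}
```

View pics/top.png

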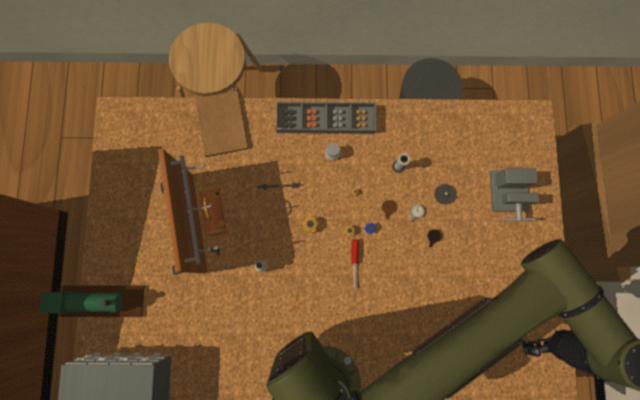

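View pics/scene.png

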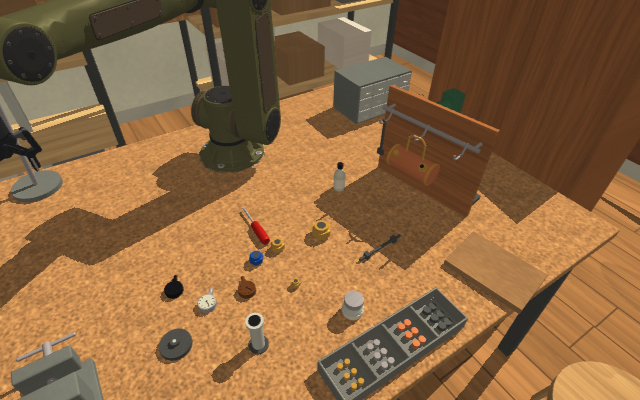

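The top view has the unions at about (310,224) large, (350,230) middle and (358,192) small, with a blue look-alike at (371,229). The gauges are at (417,212) pale, (388,210) brown-red and (433,236) black. The boiler is near (210,207). I'll confirm these in enlarged crops.

Run:
```python
from h import *
t=np.load("pics/top.npz"); s=np.load("pics/scene.npz")
T=t["p"][:,:,::-1];S=s["p"][:,:,::-1]
f=lambda I,x,y,w,h:cv2.resize(I[y:y+h,x:x+w],(400,300),interpolation=cv2.INTER_CUBIC)
g=np.vstack([np.hstack([f(T,300,170,160,100)if 0 else f(T,300,160,152,114),f(T,150,145,120,90)if 0 else f(T,150,140,184,138)]),np.hstack([f(S,150,205,200,150),f(S,370,110,100,75)])])
cv2.imwrite("pics/c1.png",g)
pts={"gauge":(417,212),"brown":(388,210),"black":(433,236),"small":(358,192),"mid":(350,230),"large":(310,224),"blue":(371,229),"boil":(210,207)}
print({k:np.round(world("top",[v],t["d"])[0],3).tolist() for k,v in pts.items()})
pts={"gauge":(206,302),"small":(295,284),"mid":(277,245),"large":(321,230),"boil":(410,166)}
print({k:np.round(world("scene",[v],s["d"])[0],3).tolist() for k,v in pts.items()})
```

```text
{'gauge': [0.544, -0.307, 0.018], 'brown': [0.551, -0.211, 0.016], 'black': [0.464, -0.357, 0.02], 'small': [0.614, -0.113, 0.003], 'mid': [0.482, -0.082, 0.034], 'large': [0.5, 0.048, 0.037], 'blue': [0.485, -0.152, 0.031], 'boil': [0.532, 0.343, 0.177]}
{'gauge': [0.551, -0.307, 0.019], 'small': [0.617, -0.103, 0.017], 'mid': [0.493, -0.085, 0.031], 'large': [0.515, 0.041, 0.038], 'boil': [0.538, 0.32, 0.16]}
```

View pics/c1.png

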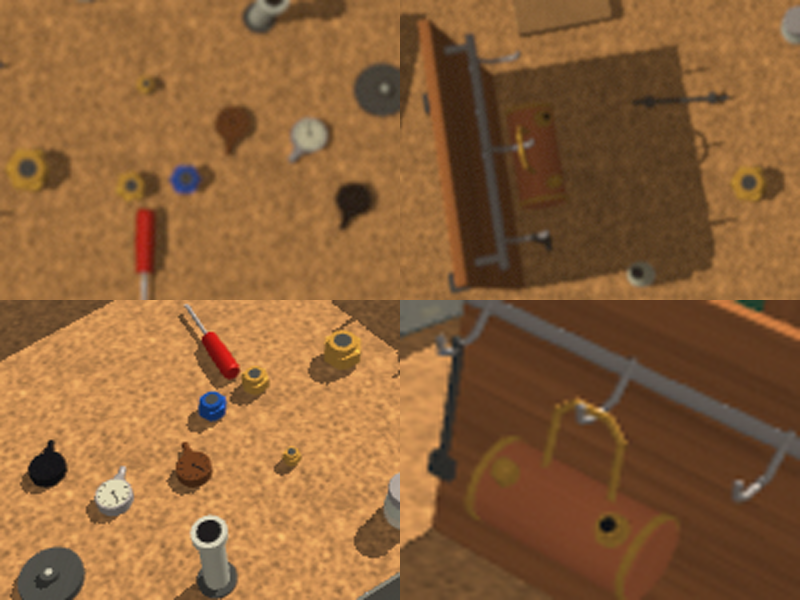

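Confirmed in the crops:
- **Gauge:** the pale nickel one at top (417,212). The brown and black ones are look-alikes.
- **Middle union:** the yellow brass one at top (350,230). Large is (310,224), small is (358,192), and the blue one is excluded.
- **Open bush:** the dark hole at scene (422,166) and top (217,194). The dome is at scene (396,153).

Next I'll refine the positions.

Run:
```python
from h import *
C={}
for n in("top","scene"):
    a=np.load(f"pics/{n}.npz"); d=a["d"]; m=r.camera_model(n); K=m["intrinsics"];E=np.array(m["extrinsics"])
    v,u=np.mgrid[:400,:640]; P=np.stack([(u-K[0][2])/K[0][0]*d,(v-K[1][2])/K[1][1]*d,d],-1)@E[:3,:3].T+E[:3,3]
    C[n]=P
    for k,c,R,h in(("gauge",(.548,-.307),.03,.009),("small",(.615,-.105),.02,.009),("mid",(.487,-.084),.024,.018),("large",(.508,.045),.035,.02)):
        mk=(np.hypot(P[...,0]-c[0],P[...,1]-c[1])<R)&(P[...,2]>h)&(d>0); q=P[mk]
        if len(q): print(n,k,len(q),q.min(0).round(3),q.max(0).round(3),((q.min(0)+q.max(0))/2).round(3))
    px=dict(top=[(217,194),(221,224),(216,193),(218,195)],scene=[(422,166),(396,153),(422,169),(419,165),(425,165),(422,163)])[n]
    for x in px: print(n,x,P[x[1],x[0]].round(3))
    # panel
    mk=(P[...,2]>.27)&(P[...,2]<.32)&(P[...,1]>.2)&(P[...,0]>.25)&(P[...,0]<.8); q=P[mk]; print("panel top",len(q),q.min(0),q.max(0),np.polyfit(q[:,0],q[:,1],1))
    mk=(P[...,2]>.08)&(P[...,2]<.21)&(P[...,1]>.24)&(P[...,1]<.39)&(P[...,0]>.42)&(P[...,0]<.66); q=P[mk]; print("boiler",len(q),q.min(0),q.max(0))
```

```text
top gauge 144 [ 0.524 -0.328  0.009] [ 0.57  -0.283  0.024] [ 0.547 -0.305  0.017]
top small 33 [ 0.604 -0.116  0.01 ] [ 0.63  -0.092  0.025] [ 0.617 -0.104  0.017]
top mid 87 [ 0.467 -0.097  0.018] [ 0.5   -0.064  0.037] [ 0.483 -0.08   0.028]
top large 200 [0.478 0.022 0.02 ] [0.528 0.074 0.045] [0.503 0.048 0.033]
top (217, 194) [0.32  0.033 1.498]
top (221, 224) [0.481 0.307 0.186]
top (216, 193) [0.574 0.326 0.18 ]
top (218, 195) [0.568 0.32  0.178]
panel top 1073 [0.34234801 0.38284671 0.27006444] [0.67545018 0.46395588 0.30607661] [0.1987702  0.32015577]
boiler 967 [0.45115544 0.29821628 0.11748964] [0.5957648  0.38731938 0.20729287]
scene gauge 267 [ 0.523 -0.327  0.01 ] [ 0.57  -0.284  0.022] [ 0.547 -0.305  0.016]
scene small 61 [ 0.602 -0.109  0.009] [ 0.624 -0.088  0.024] [ 0.613 -0.098  0.016]
scene mid 119 [ 0.466 -0.097  0.018] [ 0.499 -0.063  0.033] [ 0.483 -0.08   0.026]
scene large 247 [0.475 0.021 0.021] [0.526 0.077 0.044] [0.501 0.049 0.032]
scene (422, 166) [0.574 0.326 0.181]
scene (396, 153) [0.489 0.307 0.18 ]
scene (422, 169) [0.579 0.322 0.175]
scene (419, 165) [0.565 0.324 0.179]
scene (425, 165) [0.577 0.334 0.183]
scene (422, 163) [0.567 0.331 0.185]
panel top 3054 [0.25013394 0.38464436 0.27007721] [0.67471995 1.28845262 0.31998911] [-1.32205544  1.48639765]
boiler 1214 [0.45342293 0.29870502 0.11426605] [0.59831798 0.3874684  0.20933941]
```

```bash
cat >> h.py <<'E'
from scipy.spatial.transform import Rotation as Rn
G=np.array([.547,-.306,.016]); M=np.array([.483,-.080,.028]); B=np.array([.572,.326,.181])
yaw=.2; bz=np.array([np.sin(yaw)*np.sin(.7),-np.cos(yaw)*np.sin(.7),np.cos(.7)])
def orient(zt,ang):  # tool z along zt, jaw axis at heading ang about it
    z=zt/np.linalg.norm(zt); x=np.array([np.cos(ang),np.sin(ang),0]); x-=x@z*z; x/=np.linalg.norm(x)
    return Rn.from_matrix(np.c_[x,np.cross(z,x),z]).as_rotvec()
E
python3 - <<'E'
from h import *
dn=np.array([0,0,-1.])
q0=r.get_state()["joint_pos"]; print(np.round(Rn.from_rotvec(r.get_state()["orientation"]).as_matrix(),2).tolist())
for nm,p,z in(("G",G+[0,0,.15],dn),("G",G+[0,0,.048],dn),("M",M+[0,0,.048],dn),("B out",B+bz*.15,-bz),("B",B+bz*.045,-bz)):
    for a in np.arange(-3,3.2,.5):
        q=r.ik(p,orient(z,a)); 
        if q is not None: print(nm,round(a,1),np.round(q,2))
r.command_gripper(0.0)
o=min((orient(dn,a) for a in np.arange(-3,3.2,.25)),key=lambda o:9 if (q:=r.ik(G+[0,0,.15],o)) is None else abs(q-q0).max())
r.reach(G+[0,0,.15],o)
s=r.get_state(); p,d=r.read_camera("wrist"); print(s["clock"],s["eef_pos"],s["joint_pos"].round(2),s["gripper_width"])
cv2.imwrite("pics/w1.png",p[:,:,::-1]); np.savez("pics/w1.npz",p=p,d=d,e=s["eef_pos"],o=s["orientation"])
print(r.camera_model("wrist"))
E
```

```text
[[-0.28, 0.96, -0.0], [0.96, 0.28, 0.0], [0.0, -0.0, -1.0]]
G -3.0 [-0.19  0.12  0.01  0.   -1.47  0.33]
G -2.5 [-0.19  0.12  0.01  0.   -1.47  0.83]
G -2.0 [-0.19  0.12  0.01  0.   -1.47  1.33]
G -1.5 [-0.19  0.12  0.01  0.   -1.47  1.83]
G -1.0 [-0.19  0.12  0.01  0.   -1.47  2.33]
G -0.5 [-0.19  0.12  0.01  0.   -1.47  2.83]
G 0.0 [-0.19  0.12  0.01  0.   -1.47 -2.95]
G 0.5 [-0.19  0.12  0.01  0.   -1.47 -2.45]
G 1.0 [-0.19  0.12  0.01  0.   -1.47 -1.95]
G 1.5 [-0.19  0.12  0.01  0.   -1.47 -1.45]
G 2.0 [-0.19  0.12  0.01  0.   -1.47 -0.95]
G 2.5 [-0.19  0.12  0.01  0.   -1.47 -0.45]
G 3.0 [-0.19  0.12  0.01  0.   -1.47  0.05]
G -3.0 [-0.19  0.17 -0.12  0.   -1.28  0.33]
G -2.5 [-0.19  0.17 -0.12  0.   -1.28  0.83]
G -2.0 [-0.19  0.17 -0.12  0.   -1.28  1.33]
G -1.5 [-0.19  0.17 -0.12  0.   -1.28  1.83]
G -1.0 [-0.19  0.17 -0.12  0.   -1.28  2.33]
G -0.5 [-0.19  0.17 -0.12  0.   -1.28  2.83]
G 0.0 [-0.19  0.17 -0.12  0.   -1.28 -2.95]
G 0.5 [-0.19  0.17 -0.12  0.   -1.28 -2.45]
G 1.0 [-0.19  0.17 -0.12  0.   -1.28 -1.95]
G 1.5 [-0.19  0.17 -0.12  0.   -1.28 -1.45]
G 2.0 [-0.19  0.
[... 1735 characters left out ...]
 0.12  0.19 -0.69 -1.5  -0.9 ]
B 3.0 [ 0.39  0.12  0.19 -0.69 -1.5  -0.46]
2.6 [ 0.54657201 -0.30689662  0.16642902] [-0.19  0.12  0.01  0.   -1.47  0.33] 0.0007427802919681053
{'intrinsics': array([[329.47765415,   0.        , 315.63846422],
       [  0.        , 329.47765415, 202.85051341],
       [  0.        ,   0.        ,   1.        ]]), 'hand_eye': array([[ 9.99999700e-01,  7.66395898e-04, -1.15878272e-04,
        -1.53251352e-03],
       [-7.08591668e-04,  9.64503333e-01,  2.64069723e-01,
        -6.83716733e-02],
       [ 3.14146933e-04, -2.64069562e-01,  9.64503586e-01,
        -1.23610937e-01],
       [ 0.00000000e+00,  0.00000000e+00,  0.00000000e+00,
         1.00000000e+00]])}
```

View pics/w1.png

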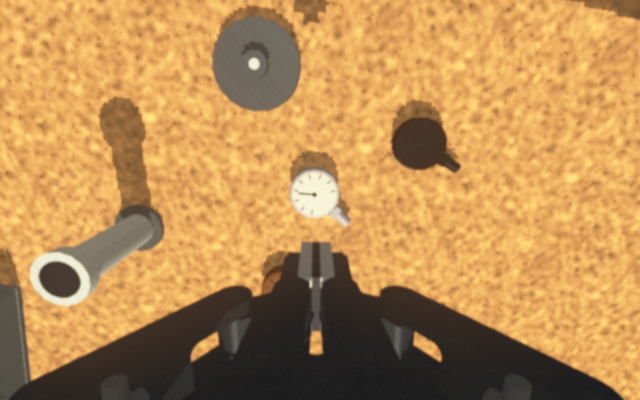

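The wrist view shows the shut fingertips at (316,245) and the nickel gauge's dial centred at (315,194), clear of everything. Next I'll check the tip offset and the dial position.

Run:
```python
from h import *
a=np.load("pics/w1.npz"); H=np.array(r.camera_model("wrist")["hand_eye"])
print("tips, tool",world("wrist",[(308,246),(325,246),(308,255)],a["d"],H).round(4))
T=np.eye(4);T[:3,:3]=Rn.from_rotvec(a["o"]).as_matrix();T[:3,3]=a["e"]
print("dial",world("wrist",[(315,194),(305,190),(325,200)],a["d"],T@H).round(4))
```

```text
tips, tool [[-0.0049 -0.0125  0.0096]
 [ 0.0026 -0.0121  0.0105]
 [-0.0046 -0.0129 -0.0007]]
dial [[ 0.549  -0.3082  0.0176]
 [ 0.5578 -0.3102  0.0164]
 [ 0.5396 -0.3038  0.016 ]]
```

Run:
```python
from h import *
g=np.array([.548,-.307,.016]); u=lambda p,h:p+np.array([0,0,h])
r.move_linear(u(g,.042),feed=.1); r.hold(2.6); s=r.get_state(); print(s["clock"],s["eef_pos"],s["ft_force"])
r.move_linear(u(g,.17)); r.move_linear(u(M,.16),feed=.2)
r.hold(.2); s=r.get_state(); p,d=r.read_camera("wrist"); print(s["clock"],s["eef_pos"])
H=np.array(r.camera_model("wrist")["hand_eye"]); T=np.eye(4);T[:3,:3]=Rn.from_rotvec(s["orientation"]).as_matrix();T[:3,3]=s["eef_pos"]; E=T@H
K=r.camera_model("wrist")["intrinsics"]; v,c=np.mgrid[:400,:640]
P=np.stack([(c-K[0,2])/K[0,0]*d,(v-K[1,2])/K[1,1]*d,d],-1)@E[:3,:3].T+E[:3,3]
q=P[(np.hypot(P[...,0]-M[0],P[...,1]-M[1])<.026)&(P[...,2]>.02)&(P[...,2]<.04)]
print(len(q),q.min(0).round(3),q.max(0).round(3),((q.min(0)+q.max(0))/2).round(4))
x=np.linalg.inv(E)@np.r_[M,1]; print("px",K@(x[:3]/x[2]))
cv2.imwrite("pics/w2.png",p[:,:,::-1])
```

```text
6.4833 [ 0.54799374 -0.3069977   0.05801812] [ 0.34466359 -0.27171679  0.32672817]
9.0167 [ 0.48303695 -0.08057216  0.18777845]
1101 [ 0.464 -0.099  0.02 ] [ 0.501 -0.062  0.03 ] [ 0.4827 -0.0807  0.0249]
px [317.26514056 193.4485746    1.        ]
```

View pics/w2.png

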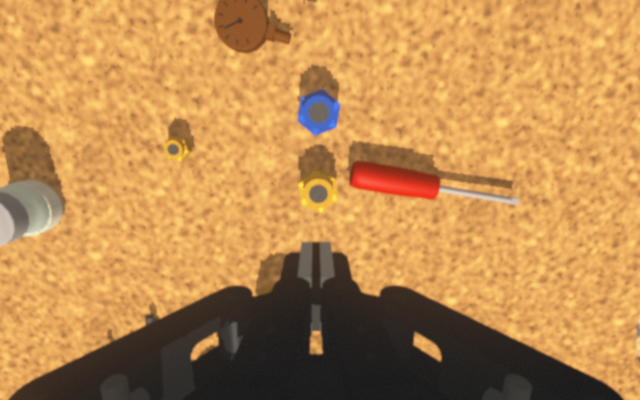

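The middle brass union is at (318,194), as predicted. The blue one is at (319,112), the small one at (175,150), and the screwdriver is alongside. I'll point at the middle union, then go to a stand-off in line with the bush.

Run:
```python
from h import *
u=lambda p,h:p+np.array([0,0,h])
r.move_linear(u(M,.042),feed=.1); r.hold(2.6); s=r.get_state(); print(s["clock"],s["eef_pos"],s["ft_force"])
r.move_linear(u(M,.23))
o=orient(-bz,.2-np.pi); r.reach(B+bz*.16,o)
r.hold(.3); s=r.get_state(); p,d=r.read_camera("wrist"); print(s["clock"],s["eef_pos"])
H=np.array(r.camera_model("wrist")["hand_eye"]); T=np.eye(4);T[:3,:3]=Rn.from_rotvec(s["orientation"]).as_matrix();T[:3,3]=s["eef_pos"]; E=T@H
K=r.camera_model("wrist")["intrinsics"]
x=np.linalg.inv(E)@np.r_[B,1]; print("px",K@(x[:3]/x[2]))
np.savez("pics/w3.npz",p=p,d=d,E=E); cv2.imwrite("pics/w3.png",p[:,:,::-1])
```

```text
13.0 [ 0.48299939 -0.08000358  0.06999909] [ 0.16524436  0.18788667 -0.65611433]
15.9417 [0.59229383 0.22471384 0.30363844]
px [316.94919676 192.3722667    1.        ]
```

View pics/w3.png

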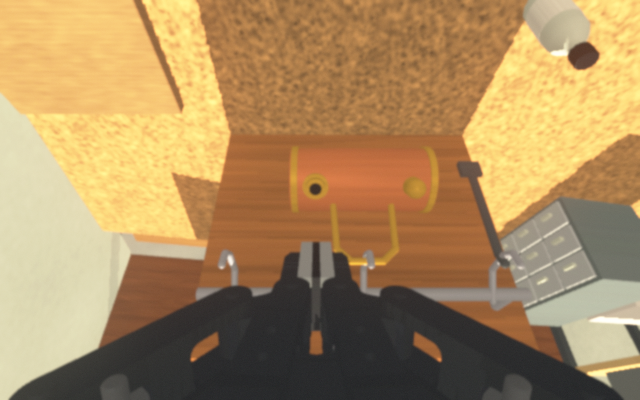

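The open bush is at (316,188), 4 px from the prediction. The capped dome is at (414,187), and the hooks are clear of the approach line. I'll refine the rim, then close in.

Run:
```python
from h import *
a=np.load("pics/w3.npz"); E=a["E"]
uv=[(316+10*np.cos(t)+.5,188+10*np.sin(t)+.5) for t in np.linspace(0,2*np.pi,16,endpoint=False)]
q=world("wrist",uv,a["d"],E); print(q.round(3)); print("hole",world("wrist",[(316,188)],a["d"],E).round(3), "along bz",((q-B)@bz).round(3))
m=r.camera_model("wrist"); K=m["intrinsics"]; ray=E[:3,:3]@np.linalg.inv(K)@[316,188,1.]; c=E[:3,3]
print("mouth via ray",(c+ray*(((B-c)@bz)/(ray@bz))).round(4))
```

```text
[[0.562 0.331 0.172]
 [0.562 0.334 0.174]
 [0.563 0.337 0.175]
 [0.566 0.339 0.177]
 [0.571 0.331 0.184]
 [0.575 0.332 0.183]
 [0.578 0.33  0.183]
 [0.58  0.328 0.18 ]
 [0.581 0.327 0.178]
 [0.581 0.323 0.176]
 [0.58  0.322 0.173]
 [0.577 0.319 0.173]
 [0.574 0.32  0.171]
 [0.57  0.321 0.17 ]
 [0.566 0.325 0.169]
 [0.563 0.328 0.169]]
hole [[0.573 0.323 0.178]] along bz [-0.011 -0.012 -0.012 -0.012 -0.001 -0.002 -0.001 -0.001 -0.002 -0.001
 -0.002 -0.001 -0.004 -0.006 -0.009 -0.011]
mouth via ray [0.5734 0.3232 0.1784]
```

Run:
```python
from h import *
b=np.array([.573,.3245,.1795])
r.move_linear(b+bz*.16,feed=.1); st=r.move_linear(b+bz*.042,feed=.07,stop_force=6); r.hold(2.8)
s=r.get_state(); p,d=r.read_camera("wrist"); p2,d2=r.read_camera("scene"); print(st,s["clock"],s["eef_pos"],b+bz*.042,s["ft_force"],abs(s["qd"]).max())
z=p2[90:240,340:540]; cv2.imwrite("pics/w4.png",np.vstack([cv2.resize(p[100:300,180:480],(420,280)),cv2.resize(z,(420,315),interpolation=2)])[:,:,::-1])
```

```text
False 20.875 [0.57836996 0.29797597 0.21162242] [0.57837542 0.2979822  0.21162337] [-0.81122146  0.38546454 -0.56479127] 0.0018687122825558882
```

View pics/w4.png

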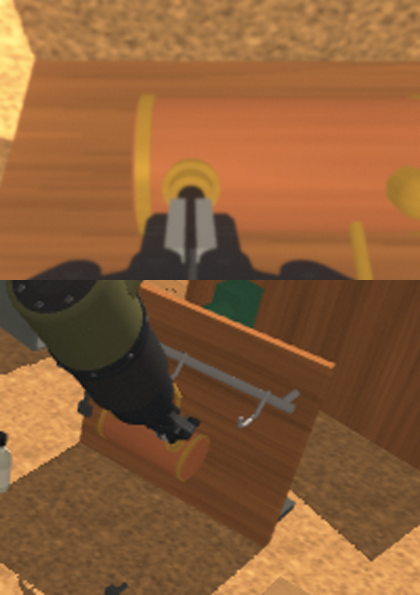

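The fingertips are just in front of the open bush's mouth (crop at 190,185) with no contact, and the boiler hangs undisturbed. Handing in.

```bash
python3 -c "
from h import *
r.job_done(); print(r.get_state()['clock'])"
```

```text
the job is handed in; nothing more can be done
the job is handed in; nothing more can be done
```

I pointed with shut fingertips at the nickel gauge's dial, then the middle brass union, then the open bush on the boiler. The first two were from straight above and the bush was in line with its axis. Each dwell lasted at least 2.6 s with the tips about 2.3 cm away. I handed the job in at about 21 s with the hand still pointing at the bush.

- **Contact:** wrist-force readings at the three dwells were under 1 N, which is the sensor's resting noise. The last pictures show the tips at the bush mouth with a visible gap and the boiler where it was. I did not re-photograph the desk items afterwards.
- **Travel:** the fingertips stayed about 0.17 m or more above the desk between targets and were never lowered to the small or large union.
- **Disagreement between cameras:** the wrist camera put the bush mouth about 4 mm from the fixed cameras' estimate, so I aimed between the two.
- **Tip offset:** the 19 mm from grasp point to fingertips came from your description. The wrist depth showed the finger side only to about 10 mm past the grasp point, so it fits 19 mm but does not prove it.

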